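Aim the lamp and the camera at the mug

TASK

Get the mug ready to be photographed: swing the lamp and the camera round on their stands until each points straight at the middle of the mug. Turn each one by gently pushing it with a fingertip, without gripping it (the tail bar behind is there to be pushed sideways); leave the mug and everything else on the bench standing undisturbed, and finish with the hand clear.

Things in the scene. Friction and masses are not known exactly. Their poses are not given: they have to be found in the camera images.
- lamp_pivot (a point): The spotlight: a black torch-like barrel 105 mm long, 44 to 60 mm thick (top at 115 mm), with cooling rings and a wide round glass, lying level on its stand, a tail bar behind. Point on its vertical swivel axis, 85 mm up; frame turns with it: x along the line of sight out of the lens, z up. Swivels on a fixed foot 100 mm across, 18 mm high.
- lamp_tail (a point): Rubber ball (20 mm across) at the end of the lamp's tail bar, which is what to push. The bar is level, round, 12 mm thick, its centreline 85 mm above the table, and runs straight back, opposite to the lens, to this ball's centre 120 mm from the swivel axis; it is bare from 35 to 110 mm from the axis. Tail, pivot and lens lie in one line.
- lamp_lens (a point): Centre of the lamp's front glass, 75 mm ahead of the swivel axis, 85 mm above the table.
- lamp (a joint): Swivel angle of the lamp on its foot (rad): grows anticlockwise seen from above; 0 is the foot's own forward direction, roughly away from the robot; stops at -2.9 and 2.9. Stays where it is left; friction about 0.12 N m, so 1 to 2 N sideways near the bar's end turns it.
- camera_pivot (a point): The camera: a black box 50 mm deep, 96 mm wide, with a round lens barrel in front (top at 126 mm), on the same sort of stand, a tail bar behind. Lamp and camera stand either side of the sheet, in either order. Point on its vertical swivel axis, 85 mm up; frame turns with it: x along the line of sight out of the lens, z up. Swivels on a fixed foot 100 mm across, 18 mm high.
- camera_tail (a point): Rubber ball (20 mm across) at the end of the camera's tail bar, which is what to push. The bar is level, round, 12 mm thick, its centreline 85 mm above the table, and runs straight back, opposite to the lens, to this ball's centre 120 mm from the swivel axis; it is bare from 35 to 110 mm from the axis. Tail, pivot and lens lie in one line.
- camera_lens (a point): Centre of the camera's front glass, 75 mm ahead of the swivel axis, 85 mm above the table.
- camera (a joint): Swivel angle of the camera on its foot (rad): grows anticlockwise seen from above; 0 is the foot's own forward direction, roughly away from the robot; stops at -2.9 and 2.9. Stays where it is left; friction about 0.12 N m, so 1 to 2 N sideways near the bar's end turns it.
- mug: The white mug to be photographed: 80 mm across, 90 mm high, open top, a handle on its side (own +y). Origin: centre of its underside, on its round axis (handle not counted). Stands in a row of three exhibits on the white sheet, in any of the three places.
- bottle: Brown glass bottle with black cap, 60 mm across, 120 mm high; an exhibit in the row. Origin: centre of underside.
- jar: Clear glass jar with steel lid, 62 mm across, 75 mm high; an exhibit in the row. Origin: centre of underside.
- powder: Can of fingerprint powder, 68 mm across, 80 mm high, at the far edge. Origin: centre of underside.
- brush: Brush 170 mm long lying at the far edge. Origin on its underside, near its middle.
- tape: Roll of clear tape lying flat, 76 mm across, 25 mm high, far edge. Origin: centre of underside.
- marker0: Small yellow tent-shaped marker, 34 x 36 mm, 32 mm high, between the exhibits and the left stand. Origin: centre of underside.
- marker1: The same sort of marker between the exhibits and the right stand.
There are look-alikes about, which are no part of the job. What is shaped like the part that bears camera_pivot but green is not meant.

How it is judged:
By the outcome, as a careful person would: the job done as asked, in the order asked, and still so for the second after the job is handed in, with the robot touching nothing.
It also fails if it takes over 61 s, if anything falls off the work surface, if the arm or the gripper's body presses on something with over 40 N, if the wrist force passes 120 N, or if a joint passes its speed limit or range.

ROBOT

A 6-joint arm with a two-finger parallel gripper is mounted at the origin on the work surface. World frame = base frame: x ahead of the robot, y to its left, z up, the work surface at z = 0. Lengths are in mm, angles in rad, forces in N, time in s.
With the tool pointing down it reaches from about 275 to 1000 mm from the base axis. Payload 8.4 kg.
Tool frame: the origin (TCP) lies at the very end of the fingers, on their centre line; the grasp point (between the pads) lies 19 mm behind it; y points along the fingers, x is the direction in which the jaws open and shut, and the axes are right-handed (so a half turn about y gives the same grasp; the last joint's range is limited). The gripper opens to 85 mm and grips with 20 to 120 N. Pads are 22 mm wide; open, the fingers measure 114 mm over their backs; the gripper's body (76 mm by 85 mm) begins 54 mm behind the grasp point. The pads swing forward as they close: fully open they stand 13 mm farther back than shut.
Start: joints at [-1.164, 0.353, 1.633, -0, 1.155, -0.002], TCP at [248.442, -573.502, 198.081] pointing down, gripper open.
Joint ranges: [-2.63, 2.63], [-0.92, 2.1], [0.06, 2.66], [-1.3, 4.44], [0, 2.69], [-3.02, 3.02]. Speed limits (rad/s): [2.22, 2.22, 2.79, 3.14, 3.14, 3.14].

INTERFACE

Orientations are given as [roll, pitch, yaw] about the fixed x, y, z axes, in that order (R = Rz(yaw) Ry(pitch) Rx(roll)).
In Python, from rig import r gives the robot as it stands.
- The arm moves only by the tool servo_tool, never from a script. Its argument "motion" is a list of rows, each a list of 7 numbers: the opening, from -1 (shut) to 1 (fully open), then the shift along the tool's x, y, z in m, then the turn, a rotation vector about the tool's x, y, z in units of 10 degrees (1.0 is 10 degrees). A call has 1 to 12 rows; each row is the pose to reach, as a shift and turn from the pose commanded when the call began, along the tool's axes at that moment; what a row does not reach only later rows make up. A row lasts 1/8 s, in which the tool goes at most 62.5 mm and 10.7 degrees, less where a joint would pass 70% of its speed; a pose out of reach is approached as far as the arm can. A call with a gripper value outside its range is refused whole. The fingers move at their own pace and stop on an object; "grip_force" is the grip in N (left out, the last holds). Time passes only in rows, so rows that repeat a pose let the fingers close. It gives the time, the measured TCP pose, the force and the opening at its end, in the units of the state.
- r.sense(): the state, without advancing time (a new reading comes with each control period).
- r.grab_frame(name): name is "side" or "top" or "wrist"; returns the picture (480x640x3 uint8, red, green, blue); there is no depth.
- r.calibration(name): a dict with "fx", "fy", "cx", "cy" (pixels), "R" (3x3) and "t" (3): a world point X has camera coordinates R X + t; the wrist camera has in their place "mount" (4x4, takes a point from camera to tool coordinates, whose origin is the TCP and whose axes are the tool frame's). Camera axes: x right, y down, z forward; pixel columns grow to the right and rows downward; lengths in mm; the calibration is good to about 2 mm. A picture is of the moment at which its call begins: read the wrist's pose just before it. calibration takes no time and is no camera call.
- r.sign_off(): hands the job in, once; it reports no verdict.
The state is a dict: "clock": time; "qpos": joint angles; "qvel": joint speeds; "joint_efforts": joint torques, N m; "eef_pos": TCP position; "tcp_rot": TCP orientation; "contact_force": force on the tool from outside, world axes, zero at the start; "wrist_torque": the same for the moment, N m; "opening": opening from 0.0 (shut) to 1.0 (fully open).
Only numpy, scipy, OpenCV 4.12 (cv2) and the standard library are available. Lean on these libraries where they do the work, as an engineer would, in place of code of your own. Each camera call takes 0.05 s, during which the arm holds its last target. There are 200 camera calls.

## Working session

There is one attempt and no reset: what is moved stays moved. The work goes in short steps, Python scripts to look and compute and a tool call to move; the robot and the scene stay as the last step left them, time stands still between calls to the robot, and variables do not carry over. Pictures are saved under pics/ and viewed, on a budget of 10 in all, crops included, one or two more only if the job needs it, and the job is handed in when it is done.

Besides the shell and the picture viewer there is one more tool, called after "Request:" by a JSON object that holds its "fn" and its "kwargs". servo_tool: Moves the arm, as the interface text tells. Its arguments: {"type":"object","properties":{"motion":{"type":"array","items":{"type":"array","items":{"type":"number"}}},"grip_force":{"type":"number"}},"required":["motion"]}

```bash
mkdir -p pics; ls; python3 - <<'E'
from rig import r
import cv2
for n in("top","side"):
    cv2.imwrite(f"pics/{n}0.png",r.grab_frame(n)[:,:,::-1])
    print(n,r.calibration(n))
s=r.sense();print(s["clock"],s["eef_pos"],s["tcp_rot"],s["contact_force"],s["opening"])
E
```

```text
pics
top {'fx': 544.7674491895087, 'fy': 544.7674491895087, 'cx': 316.5386236911644, 'cy': 239.1308157610257, 'R': array([[-0.10227806, -0.99474418, -0.00481772],
       [-0.97328558,  0.10107016, -0.20615526],
       [ 0.20555868, -0.01639614, -0.97850743]]), 't': array([ 109.71772443,  589.4949274 , 1087.15532343])}
side {'fx': 522.2075703418212, 'fy': 522.2075703418212, 'cx': 321.7261854673901, 'cy': 241.88453587828332, 'R': array([[ 0.96152427, -0.27422818, -0.01643106],
       [-0.18914348, -0.61744321, -0.76353692],
       [ 0.19923809,  0.73726711, -0.6455551 ]]), 't': array([-549.85683046,  199.28987897,  945.53864968])}
0.1 [ 248.2329661  -573.04773989  197.42214545] [-1.57080903e+00  1.31810768e-03 -1.16199928e+00] [ 0.06856634 -0.13649474 -0.02282914] 1.004166593078877
```

View pics/top0.png

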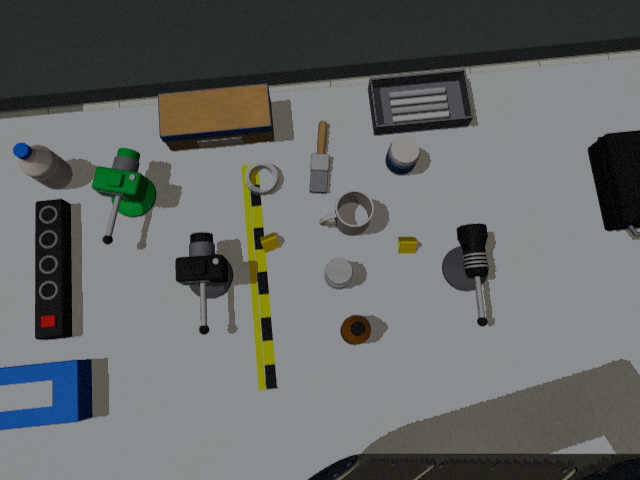

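View pics/side0.png

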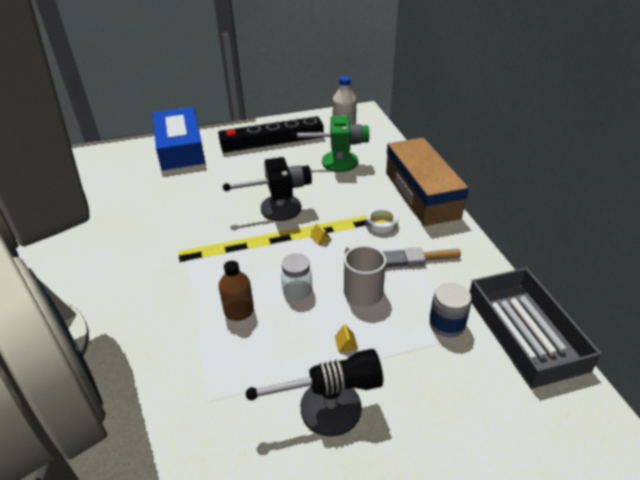

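Top view: the lamp is at (472,262) with its tail ball at (482,321). The black camera is at (202,268) with its ball at (204,329). The mug is at (353,213). Candidates for the camera are the black box (202,268) and the green look-alike (120,183), and I choose the black one. The lamp is the only torch, and the mug is the white cup with the handle, not the jar (338,272) or the powder can (403,155). I'll check this in one enlarged composite.

```bash
python3 - <<'E'
import cv2,numpy as np
im=cv2.imread("pics/top0.png")
def c(u,v,w,h,k):return cv2.resize(im[v:v+h,u:u+w],None,fx=k,fy=k,interpolation=cv2.INTER_CUBIC)
# camera: u170-240,v225-345 ; lamp u440-510,v215-335 ; mug u315-375.. , k=5,
a=c(170,225,65,120,5);b=c(440,215,55,120,5);m=c(315,185,40+25,60,3)
out=np.zeros((600,800,3),np.uint8)
out[:,:325]=a;out[:,325:600]=b;out[:180,600:795]=m
cv2.imwrite("pics/comp0.png",out)
E
```

```text
(no output)
```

View pics/comp0.png

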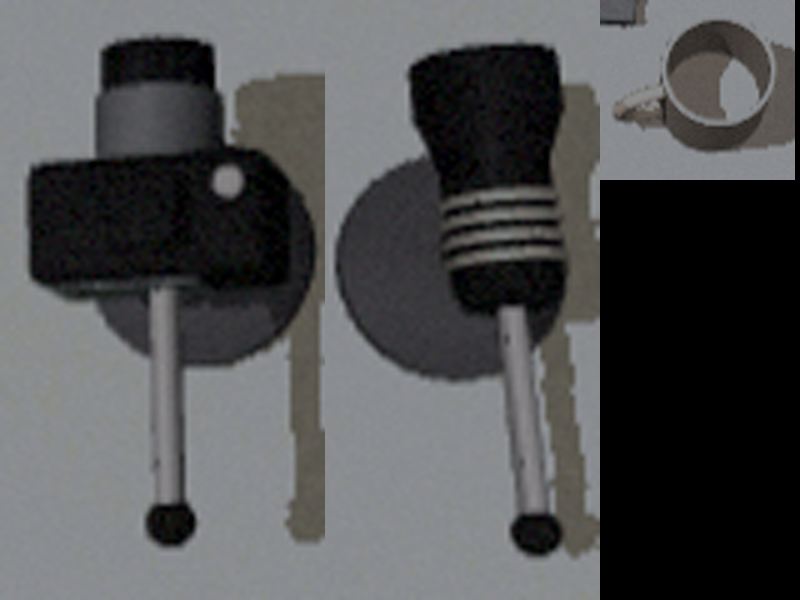

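The crop confirms the choice: a black camera with its ball at crop (171,524), a black ringed torch with its ball at (537,534), and the white mug with its rim centre at (719,72). Next I compute the positions.

```bash
cat > h.py <<'E'
import numpy as np
from rig import r
C={n:r.calibration(n) for n in("top","side")}
def ray(n,u,v,z):
    c=C[n];d=c["R"].T@np.array([(u-c["cx"])/c["fx"],(v-c["cy"])/c["fy"],1]);o=-c["R"].T@c["t"]
    return (o+d*(z-o[2])/d[2])[:2]
def proj(n,X):
    c=C[n];p=c["R"]@np.asarray(X,float)+c["t"];return np.array([c["fx"]*p[0]/p[2]+c["cx"],c["fy"]*p[1]/p[2]+c["cy"]])
E
python3 - <<'E'
from h import *
from scipy.optimize import least_squares
k=lambda x,o,s:o+(x+.5)/s-.5
P={}
for nm,ox,oy,cx0,ball,bar,foot in (("cam",170,225,0,(171,524),(165,290),[("R",315),("B",366)]),("lamp",440,215,325,(537,534),(511,306),[("L",335),("B",380)])):
    B=ray("top",k(ball[0]-cx0,ox,5),k(ball[1],oy,5),85); A=ray("top",k(bar[0]-cx0,ox,5),k(bar[1],oy,5),85)
    d=(A-B)/np.linalg.norm(A-B); p=B+120*d
    t=np.linspace(0,2*np.pi,200)
    def f(q):
        uv=np.array([proj("top",(q[0]+50*np.cos(a),q[1]+50*np.sin(a),18)) for a in t]);o=[]
        for e,x in foot:
            o.append({"R":uv[:,0].max(),"L":uv[:,0].min(),"B":uv[:,1].max()}[e]-(k(x,oy,5) if e=="B" else k(x-cx0,ox,5)))
        return o
    q=least_squares(f,p).x
    print(nm,"ball",B,"pivot via bar",p,"pivot via foot",q,"dist",np.linalg.norm(q-B),"yaw bar",np.arctan2(*d[::-1]),"yaw foot",np.arctan2(*(q-B)[::-1]))
    print(" side proj of ball,pivot foot",proj("side",(*B,85)),proj("side",(*q,18)))
m=ray("top",k(719-600,315,3),k(72,185,3),90);print("mug",m,proj("side",(*m,90)))
for n,(u,v,z) in dict(jar=(338,267,75),bottle=(357,328,120),mk0=(270,240,32),mk1=(408,243,32),tape=(262,178,25)).items():print(n,ray("top",u,v,z))
for n,u,v in (("bottle",232,267),):print(n,ray("side",u,v,120))
print("side ball cam",ray("side",226,187,85),"lamp",ray("side",252,394,85),"mug",ray("side",365,263,90))
print(r.calibration("wrist"))
E
```

```text
cam ball [432.71286022 291.774539  ] pivot via bar [552.64404171 287.71107901] pivot via foot [552.5922478  286.18128897] dist 120.00979965364256 yaw bar -0.0338686412023611 yaw foot -0.046623500338650155
 side proj of ball,pivot foot [227.44702595 185.979278  ] [281.23946399 202.07480966]
lamp ball [ 391.44739821 -262.79578001] pivot via bar [ 511.29705283 -268.80080186] pivot via foot [ 511.18717576 -264.80603767] dist 119.7566510272119 yaw bar -0.05006275800636668 yaw foot -0.01678697643472664
 side proj of ball,pivot foot [252.44869855 391.90142795] [330.41390674 398.67170344]
mug [647.98774665 -35.77513213] [364.72504323 257.75803318]
jar [531.88478572  10.77474538]
bottle [402.74714005 -10.29297697]
mk0 [612.38019292 148.4555592 ]
mk1 [ 574.99120485 -147.53694159]
tape [756.60956724 154.73238489]
bottle [401.25386433 -21.17284171]
side ball cam [428.9648041  288.62710956] lamp [ 390.17510528 -266.1598569 ] mug [643.56829598 -49.78487215]
{'fx': 384.93011803765904, 'fy': 384.93011803765904, 'cx': 318.87433947844056, 'cy': 249.00759491187426, 'mount': array([[ 9.99999563e-01, -8.37569780e-04, -4.14895067e-04,
        -3.71450864e-01],
       [ 1.25106560e-04, -3.19948886e-01,  9.47434797e-01,
        -1.77351638e+02],
       [-9.26287969e-04, -9.47434435e-01, -3.19948642e-01,
         8.25557579e+01],
       [ 0.00000000e+00,  0.00000000e+00,  0.00000000e+00,
         1.00000000e+00]])}
```

```bash
cat >> h.py <<'E'
def plan(goals):  # goals: (x,y,z,yaw) -> rows dx dy dz(m) turn_y(10deg), assumes tool pointing down
    s=r.sense();p=np.array(s["eef_pos"]);y=s["tcp_rot"][2]
    print("t",round(s["clock"],2),"now",np.round(p,1),np.round(s["tcp_rot"],3),"F",np.round(s["contact_force"],2))
    for g in goals:
        d=np.array(g[:3])-p;c,n=np.cos(y),np.sin(y)
        print(np.round([(c*d[0]+n*d[1])/1e3,-d[2]/1e3,(-n*d[0]+c*d[1])/1e3],4),"turn_y",round(-np.degrees(g[3]-y)/10,3))
def arc(piv,rr,off,ths,z=70):  # off: signed offset along left-normal n of the device line
    return [(piv[0]-rr*np.cos(t)-off*np.sin(t),piv[1]-rr*np.sin(t)+off*np.cos(t),z,t) for t in ths]
E
python3 - <<'E'
from h import *
L=(511.2,-265.5)
g=arc(L,90,36,[-0.03])[0]
plan([(*g[:2],190,g[3]),g]); print(g)
E
```

```text
t 0.1 now [ 248.2 -573.   197.4] [-1.571e+00  1.000e-03 -1.162e+00] F [ 0.07 -0.14 -0.02]
[-0.2485  0.0074  0.2974] turn_y -6.486
[-0.2485  0.1274  0.2974] turn_y -6.486
(np.float64(422.32033496988095), np.float64(-226.81660376681185), 70, -0.03)
```

Request:
{"fn": "servo_tool", "kwargs": {"motion": [[-1, -0.035, 0, 0.042, 0, -0.9, 0], [-1, -0.07, 0, 0.085, 0, -1.8, 0], [-1, -0.105, 0, 0.127, 0, -2.7, 0], [-1, -0.14, 0, 0.17, 0, -3.6, 0], [-1, -0.175, 0, 0.212, 0, -4.5, 0], [-1, -0.21, 0.002, 0.255, 0, -5.4, 0], [-1, -0.2485, 0.005, 0.297, 0, -6.3, 0], [-1, -0.2485, 0.007, 0.297, 0, -6.486, 0], [-1, -0.2485, 0.047, 0.297, 0, -6.486, 0], [-1, -0.2485, 0.087, 0.297, 0, -6.486, 0], [-1, -0.2485, 0.127, 0.297, 0, -6.486, 0], [-1, -0.2485, 0.127, 0.297, 0, -6.486, 0]], "grip_force": 20}}

```text
clock: 1.6
eef_pos: [419.6, -226.9, 68.8]
tcp_rot: [-1.568, 0.005, -0.031]
contact_force: [-0.4, -0.5, 0.5]
opening: -0.003
```

```bash
python3 - <<'E'
from h import *
L=(511.2,-265.5)
plan(arc(L,90,26,[-.03])+arc(L,90,18,[-.03])+arc(L,90,17,np.arange(.07,.98,.1)))
E
```

```text
t 1.6 now [ 419.6 -226.9   68.8] [-1.568  0.005 -0.031] F [-0.44 -0.5   0.54]
[ 0.0027 -0.0012 -0.0098] turn_y -0.006
[ 0.0027 -0.0012 -0.0178] turn_y -0.006
[ 0.0015 -0.0012 -0.0279] turn_y -0.579
[ 0.0011 -0.0012 -0.0371] turn_y -1.152
[ 0.0017 -0.0012 -0.0462] turn_y -1.725
[ 0.0032 -0.0012 -0.0552] turn_y -2.298
[ 0.0056 -0.0012 -0.0641] turn_y -2.871
[ 0.0089 -0.0012 -0.0726] turn_y -3.444
[ 0.013  -0.0012 -0.0808] turn_y -4.017
[ 0.0179 -0.0012 -0.0885] turn_y -4.59
[ 0.0235 -0.0012 -0.0958] turn_y -5.163
[ 0.0299 -0.0012 -0.1024] turn_y -5.736
```

Request:
{"fn": "servo_tool", "kwargs": {"motion": [[-1, 0.002, 0, -0.01, 0, 0, 0], [-1, 0.002, 0, -0.018, 0, 0, 0], [-1, 0.0015, 0, -0.028, 0, -0.58, 0], [-1, 0.001, 0, -0.037, 0, -1.15, 0], [-1, 0.0015, 0, -0.046, 0, -1.73, 0], [-1, 0.003, 0, -0.055, 0, -2.3, 0], [-1, 0.0055, 0, -0.064, 0, -2.87, 0], [-1, 0.009, 0, -0.0725, 0, -3.44, 0], [-1, 0.013, 0, -0.081, 0, -4.02, 0], [-1, 0.018, 0, -0.0885, 0, -4.6, 0], [-1, 0.0235, 0, -0.096, 0, -5.16, 0], [-1, 0.03, 0, -0.1025, 0, -5.74, 0]]}}

```text
clock: 3.1
eef_pos: [449.8, -332.3, 72.6]
tcp_rot: [-1.573, 0.0, 0.975]
contact_force: [-0.0, 0.1, -0.4]
opening: 0.005
```

```bash
python3 - <<'E'
from h import *
import cv2
s=r.sense();print(s["eef_pos"],s["tcp_rot"],s["contact_force"])
t=r.grab_frame("top");w=r.grab_frame("wrist")
cv2.imwrite("pics/w1raw.png",w[:,:,::-1]);cv2.imwrite("pics/t1raw.png",t[:,:,::-1])
a=cv2.resize(t[190:340,310:510],None,fx=4,fy=4,interpolation=cv2.INTER_CUBIC)
cv2.imwrite("pics/t1.png",a[:,:,::-1])
E
```

```text
[ 449.84523196 -332.34898213   72.63369492] [-1.57322402e+00  2.24473769e-04  9.74599039e-01] [-0.04686829  0.13506223 -0.3815313 ]
```

View pics/t1.png

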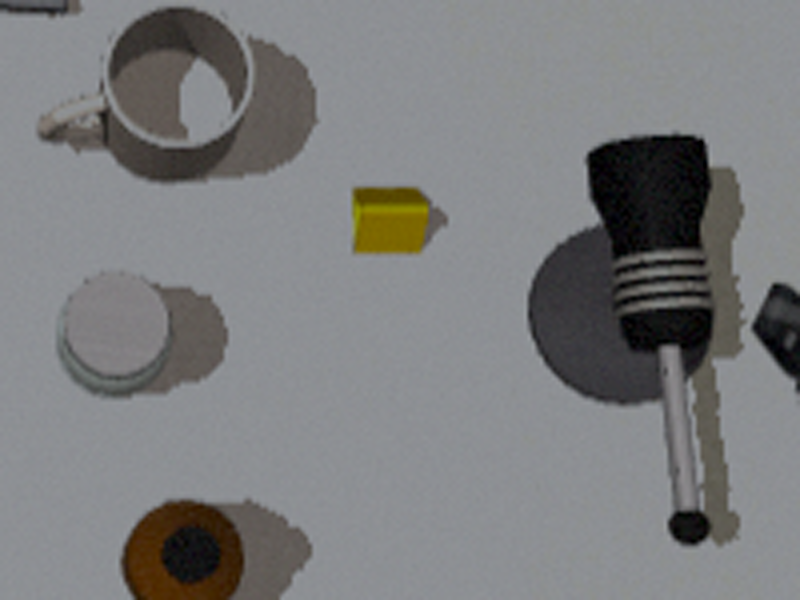

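View pics/w1raw.png

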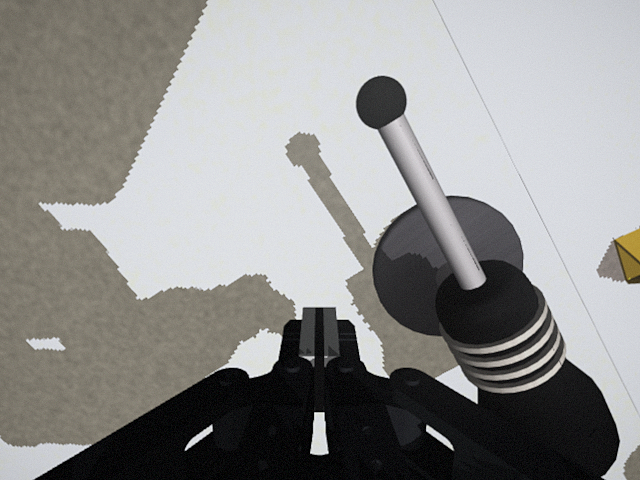

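Unexpected: the lamp did not move. Its ball is still at (482.4,321.6) in the top view, and the hand is now on the other side of the bar (wrist view: ball (381,102), fingertips about (320,312)). I'll check the geometry before any further move.

```bash
cat >> h.py <<'E'
from scipy.spatial.transform import Rotation as Ro
W=r.calibration("wrist")
def wproj(X,p,rot):
    t=Ro.from_euler("xyz",rot).inv().apply(np.asarray(X,float)-p)
    c=np.linalg.inv(W["mount"])@np.r_[t,1]
    return np.array([W["fx"]*c[0]/c[2]+W["cx"],W["fy"]*c[1]/c[2]+W["cy"]])
def wray(u,v,z,p,rot):
    d=W["mount"][:3,:3]@[(u-W["cx"])/W["fx"],(v-W["cy"])/W["fy"],1];R=Ro.from_euler("xyz",rot)
    d=R.apply(d);o=R.apply(W["mount"][:3,3])+p
    return (o+d*(z-o[2])/d[2])[:2]
E
python3 - <<'E'
from h import *
s=r.sense();p=np.array(s["eef_pos"]);o=s["tcp_rot"]
print(s["clock"],p,o,s["opening"],s["qpos"])
print("tip",wproj(p,p,o),"ball",wproj((391.4,-262.8,85),p,o),"pivot foot",wproj((511.2,-265.5,18),p,o))
print("wrist ray ball",wray(381.5,102.5,85,p,o), "foot", wray(448,265,18,p,o))
print("tip in top",proj("top",p))
for z in (70,100,130,160): print(z,proj("top",(p[0],p[1],z)))
E
```

```text
3.2 [ 450.35069735 -332.59031349   72.59235617] [-1.57400081e+00  2.11109438e-04  9.72419830e-01] -0.0003601105335210802 [-6.38733949e-01  4.04034924e-01  1.88063573e+00 -1.08324632e-04
  8.53711609e-01 -1.61108306e+00]
tip [318.26168449 291.55243205] ball [378.91841926 104.66590026] pivot foot [456.53788641 273.05981499]
wrist ray ball [ 391.28926055 -261.52310081] foot [ 503.09682149 -267.4160638 ]
tip in top [509.2592857  289.29491592]
70 [508.82759859 289.44168107]
100 [513.94650743 287.70135251]
130 [519.34948075 285.86444761]
160 [525.06083882 283.92269794]
```

```bash
python3 - <<'E'
import cv2
w=cv2.imread("pics/w1raw.png")[260:440,220:420]
cv2.imwrite("pics/w1c.png",cv2.convertScaleAbs(cv2.resize(w,None,fx=3.3,fy=3.3,interpolation=cv2.INTER_CUBIC),alpha=1.8,beta=25))
E
```

```text
(no output)
```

View pics/w1c.png

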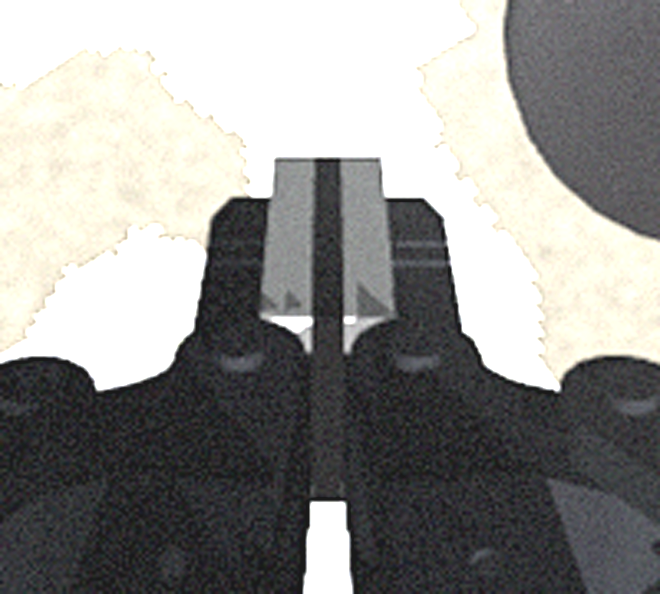

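The pads' tip shows at pixel (318,308), well below where the stated TCP projects (318,291). With the pads' near face at z=+11, that puts the tip about 39 mm short of the TCP, so the fingers passed over the bar (91 mm). I'll go back over the bar and push with the TCP lower, at z of about 32.

```bash
python3 - <<'E'
from h import *
L=(511.2,-265.5)
g=arc(L,90,36,[-.03],32)[0]
plan([(*g[:2],130,g[3]),g])
E
```

```text
t 3.2 now [ 450.4 -332.6   72.6] [-1.574  0.     0.972] F [-0.54  0.04 -0.  ]
[ 0.0716 -0.0574  0.0827] turn_y 5.743
[0.0716 0.0406 0.0827] turn_y 5.743
```

Request:
{"fn": "servo_tool", "kwargs": {"motion": [[-1, 0, -0.057, 0, 0, 0, 0], [-1, 0.015, -0.057, 0.017, 0, 0.95, 0], [-1, 0.03, -0.057, 0.034, 0, 1.9, 0], [-1, 0.045, -0.057, 0.051, 0, 2.85, 0], [-1, 0.06, -0.057, 0.068, 0, 3.8, 0], [-1, 0.0716, -0.057, 0.0827, 0, 4.8, 0], [-1, 0.0716, -0.057, 0.0827, 0, 5.74, 0], [-1, 0.0716, -0.017, 0.0827, 0, 5.74, 0], [-1, 0.0716, 0.013, 0.0827, 0, 5.74, 0], [-1, 0.0716, 0.035, 0.0827, 0, 5.74, 0], [-1, 0.0716, 0.04, 0.0827, 0, 5.74, 0], [-1, 0.0716, 0.04, 0.0827, 0, 5.74, 0]]}}

```text
clock: 4.7
eef_pos: [421.4, -225.3, 31.7]
tcp_rot: [-1.571, -0.0, -0.031]
contact_force: [0.9, -0.0, -0.5]
opening: -0.0
```

```bash
python3 - <<'E'
from h import *
import cv2
L=(511.2,-265.5)
plan(arc(L,90,26,[-.03],32)+arc(L,90,18,[-.03],32)+arc(L,90,17,np.arange(.07,.28,.1),32))
w=r.grab_frame("side")[330:480,200:400]
cv2.imwrite("pics/s2.png",cv2.resize(w,None,fx=4,fy=4,interpolation=cv2.INTER_CUBIC)[:,:,::-1])
s=r.sense();p=s["eef_pos"]
print([np.round(proj("side",(p[0],p[1],z))) for z in (32,50,71)])
E
```

```text
t 4.7 now [ 421.4 -225.3   31.7] [-1.571 -0.    -0.031] F [ 0.9  -0.   -0.47]
[ 0.001  -0.0003 -0.0115] turn_y -0.007
[ 0.001  -0.0003 -0.0195] turn_y -0.007
[-0.0002 -0.0003 -0.0296] turn_y -0.58
[-0.0005 -0.0003 -0.0387] turn_y -1.153
[ 0.     -0.0003 -0.0479] turn_y -1.726
[array([270., 387.]), array([269., 380.]), array([268., 373.])]
```

View pics/s2.png

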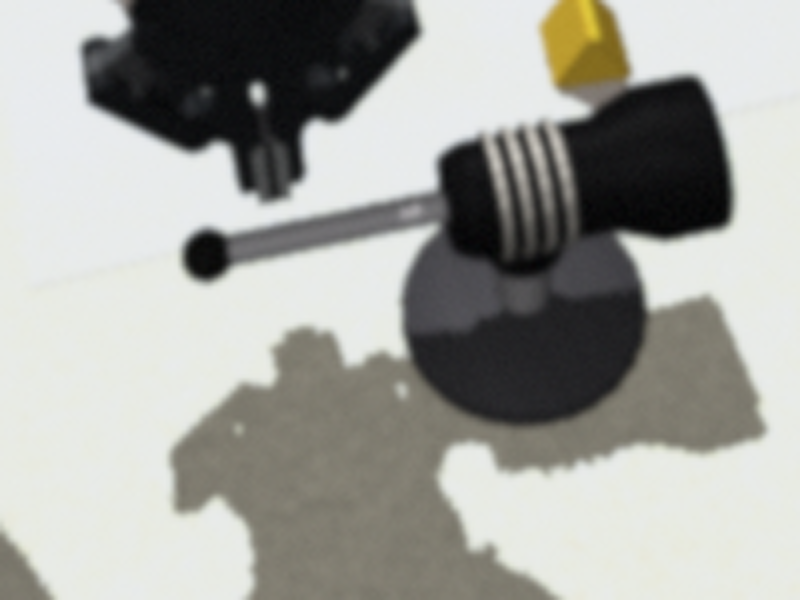

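The side crop shows the tip at (268,380), about 20–28 mm above the stated TCP, beside the bar and now below it. I'll push with the TCP at z=42 and r=97.

```bash
python3 - <<'E'
from h import *
L=(511.2,-265.5)
plan(arc(L,97,26,[-.03],42)+arc(L,97,18,[-.03],42)+arc(L,97,17,np.arange(.07,.98,.1),42))
E
```

```text
t 4.75 now [ 421.7 -225.4   32. ] [-1.571e+00 -1.000e-03 -3.100e-02] F [-0.24 -0.18 -0.5 ]
[-0.0063 -0.01   -0.0114] turn_y -0.005
[-0.0063 -0.01   -0.0194] turn_y -0.005
[-0.0075 -0.01   -0.0302] turn_y -0.578
[-0.0077 -0.01   -0.04  ] turn_y -1.151
[-0.007  -0.01   -0.0498] turn_y -1.724
[-0.0052 -0.01   -0.0595] turn_y -2.297
[-0.0025 -0.01   -0.069 ] turn_y -2.87
[ 0.0011 -0.01   -0.0781] turn_y -3.443
[ 0.0056 -0.01   -0.0869] turn_y -4.016
[ 0.011  -0.01   -0.0951] turn_y -4.589
[ 0.0171 -0.01   -0.1028] turn_y -5.162
[ 0.024  -0.01   -0.1098] turn_y -5.735
```

Request:
{"fn": "servo_tool", "kwargs": {"motion": [[-1, -0.006, -0.01, -0.011, 0, 0, 0], [-1, -0.006, -0.01, -0.019, 0, 0, 0], [-1, -0.0075, -0.01, -0.03, 0, -0.58, 0], [-1, -0.0077, -0.01, -0.04, 0, -1.15, 0], [-1, -0.007, -0.01, -0.05, 0, -1.73, 0], [-1, -0.005, -0.01, -0.0595, 0, -2.3, 0]]}}

```text
clock: 5.5
eef_pos: [413.9, -285.0, 41.4]
tcp_rot: [-1.57, 0.0, 0.374]
contact_force: [-0.9, 1.3, 1.0]
opening: 0.001
```

```bash
python3 - <<'E'
from h import *
import cv2
L=(511.2,-265.5)
plan(arc(L,97,17,np.arange(.47,1.01,.1),42))
t=r.grab_frame("side")[330:480,200:400]
cv2.imwrite("pics/s3.png",cv2.resize(t,None,fx=3,fy=3,interpolation=cv2.INTER_CUBIC)[:,:,::-1])
E
```

```text
t 5.5 now [ 413.9 -285.    41.4] [-1.57   0.     0.374] F [-0.87  1.26  1.04]
[-0.0005 -0.0006 -0.0097] turn_y -0.551
[-0.0007 -0.0006 -0.0196] turn_y -1.124
[-0.     -0.0006 -0.0294] turn_y -1.697
[ 0.0017 -0.0006 -0.0391] turn_y -2.27
[ 0.0043 -0.0006 -0.0486] turn_y -2.843
[ 0.0079 -0.0006 -0.0577] turn_y -3.415
```

View pics/s3.png

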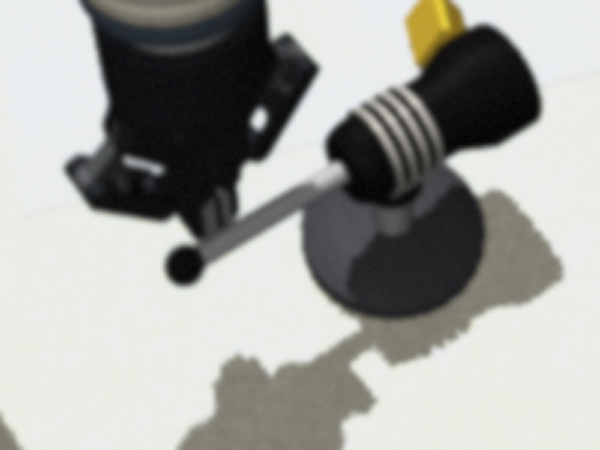

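The push works: the lamp turns with the finger and the ball is now at side (262,418). I continue to about 0.97, then back off for a measurement.

Request:
{"fn": "servo_tool", "kwargs": {"motion": [[-1, -0.0005, 0, -0.0097, 0, -0.55, 0], [-1, -0.0007, 0, -0.0196, 0, -1.12, 0], [-1, 0, 0, -0.0294, 0, -1.7, 0], [-1, 0.0017, 0, -0.039, 0, -2.27, 0], [-1, 0.0043, 0, -0.0486, 0, -2.84, 0], [-1, 0.008, 0, -0.0577, 0, -3.42, 0], [-1, 0.008, 0, -0.0577, 0, -3.42, 0]]}}

```text
clock: 6.42
eef_pos: [443.1, -336.0, 41.4]
tcp_rot: [-1.572, 0.0, 0.966]
contact_force: [0.3, -0.8, -0.6]
opening: 0.003
```

```bash
python3 - <<'E'
from h import *
import cv2
s=r.sense();print(s["eef_pos"],s["tcp_rot"],s["contact_force"])
np.save("pose.npy",np.r_[s["eef_pos"],s["tcp_rot"]])
t=r.grab_frame("side")[180:480,200:400];w=r.grab_frame("wrist")
o=np.zeros((600,800,3),np.uint8);o[:,:400]=cv2.resize(t,None,fx=2,fy=2,interpolation=cv2.INTER_CUBIC)
o[:,400:]=cv2.resize(w[0:480,300:620],(400,600),interpolation=cv2.INTER_CUBIC)
cv2.imwrite("pics/c4.png",o[:,:,::-1])
E
```

```text
[ 443.11876376 -335.98091112   41.3692794 ] [-1.57181095e+00  3.74829897e-05  9.65768355e-01] [ 0.31015905 -0.8303352  -0.64757836]
```

View pics/c4.png

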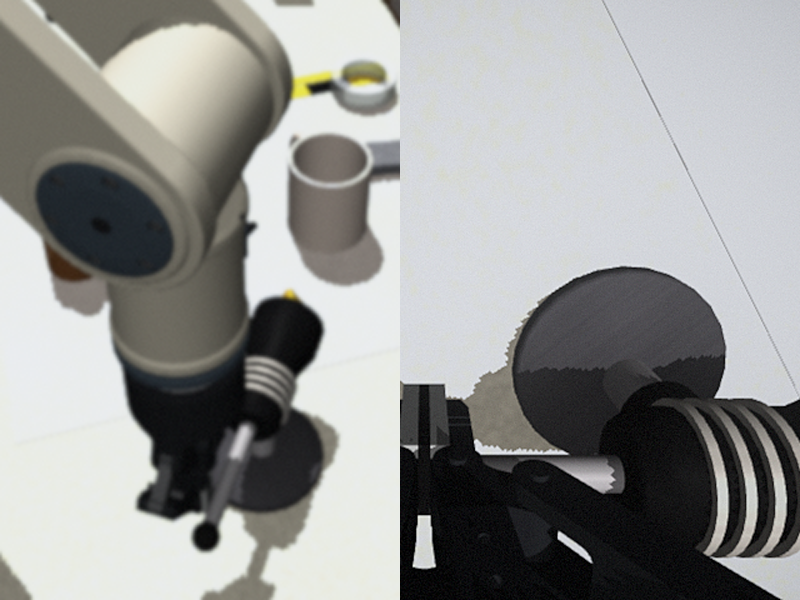

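The lamp is now near its target: ball at side (302.8,447.8), and the mug rim centre at side (365,259.8).

```bash
python3 - <<'E'
from h import *
B=ray("side",302.8,447.8,85);L=np.array([511.2,-265.5]);m=ray("side",365,259.8,90)
print(B,np.linalg.norm(B-L),"mug",m)
d=L-B;print("lamp yaw",np.arctan2(d[1],d[0]))
for M in (np.array([648,-36]),m,(m+[648,-36])/2):
    e=M-L;print("want lamp",np.arctan2(e[1],e[0]), "want cam",np.arctan2(M[1]-286.5,M[0]-552.6))
E
```

```text
[ 441.47125072 -368.87830516] 124.69632092854958 mug [646.55675526 -41.36274517]
lamp yaw 0.9773896866051199
want lamp 1.0332653222460415 want cam -1.2831843527425355
want lamp 1.0275132397166322 want cam -1.2917025342264763
want lamp 1.030418318392726 want cam -1.2874732813368739
```

```bash
python3 - <<'E'
from h import *
L=(511.2,-265.5)
g=arc(L,97,50,[1.02],42)[0]
plan(arc(L,97,17,[.995,1.02],42)+[g,(*g[:2],190,g[3])])
E
```

```text
t 6.53 now [ 442.6 -335.3   41.2] [-1.571 -0.     0.965] F [-0.09  0.29 -1.53]
[-0.0011 -0.0008 -0.0025] turn_y -0.172
[-0.0014 -0.0008 -0.005 ] turn_y -0.316
[-0.0032 -0.0008  0.028 ] turn_y -0.316
[-0.0032 -0.1488  0.028 ] turn_y -0.316
```

Request:
{"fn": "servo_tool", "kwargs": {"motion": [[-1, -0.001, 0, -0.0025, 0, -0.17, 0], [-1, -0.0014, 0, -0.0052, 0, -0.32, 0], [-1, -0.0014, 0, -0.0052, 0, -0.32, 0], [-1, -0.003, 0, 0.01, 0, -0.32, 0], [-1, -0.003, 0, 0.028, 0, -0.32, 0], [-1, -0.003, -0.05, 0.028, 0, -0.32, 0], [-1, -0.003, -0.1, 0.028, 0, -0.32, 0], [-1, -0.003, -0.149, 0.028, 0, -0.32, 0]]}}

```text
clock: 7.52
eef_pos: [416.9, -321.1, 191.5]
tcp_rot: [-1.57, 0.0, 1.024]
contact_force: [0.7, -0.8, -0.5]
opening: 0.003
```

```bash
python3 - <<'E'
from h import *
g=arc((552.6,286.5),97,-40,[-.04],42)[0]
plan([(*g[:2],190,g[3]),g]);print(g)
E
```

```text
t 7.53 now [ 416.9 -321.1  191.5] [-1.57   0.     1.024] F [ 0.7  -0.77 -0.46]
[0.5075 0.0015 0.2655] turn_y 6.096
[0.5075 0.1495 0.2655] turn_y 6.096
(np.float64(454.07801628641977), np.float64(250.41096114966442), 42, -0.04)
```

Request:
{"fn": "servo_tool", "kwargs": {"motion": [[-1, 0.051, 0, 0.0265, 0, 0.61, 0], [-1, 0.1015, 0, 0.053, 0, 1.22, 0], [-1, 0.152, 0, 0.08, 0, 1.83, 0], [-1, 0.203, 0, 0.106, 0, 2.44, 0], [-1, 0.254, 0, 0.133, 0, 3.05, 0], [-1, 0.305, 0, 0.159, 0, 3.66, 0], [-1, 0.355, 0, 0.186, 0, 4.27, 0], [-1, 0.406, 0, 0.212, 0, 4.88, 0], [-1, 0.457, 0, 0.239, 0, 5.5, 0], [-1, 0.5075, 0.001, 0.2655, 0, 6.1, 0], [-1, 0.5075, 0.001, 0.2655, 0, 6.1, 0], [-1, 0.5075, 0.05, 0.2655, 0, 6.1, 0]]}}

```text
clock: 9.02
eef_pos: [456.8, 250.9, 142.1]
tcp_rot: [-1.568, -0.006, -0.038]
contact_force: [0.2, 0.3, -1.1]
opening: 0.0
```

```bash
python3 - <<'E'
from h import *
import cv2
P=(552.6,286.5)
plan(arc(P,97,-40,[-.04],42)+arc(P,97,-19,[-.04],42)+arc(P,97,-17,np.arange(-.14,-.95,-.1),42))
t=r.grab_frame("top");s=r.grab_frame("side")
o=np.zeros((600,800,3),np.uint8)
o[:300,:]=cv2.resize(t[190:340,310:510][:75+75],(400,300))[:, :].repeat(1,0) if False else 0
o[:600,:480]=cv2.resize(t[200:350,400:520],None,fx=4,fy=4,interpolation=cv2.INTER_CUBIC)
o[:450,480:]=cv2.resize(s[330:480,270:376],(320,450),interpolation=cv2.INTER_CUBIC)
cv2.imwrite("pics/c5.png",o[:,:,::-1])
E
```

```text
t 9.03 now [456.8 250.9 142.1] [-1.568 -0.006 -0.038] F [ 0.17  0.32 -1.11]
[-0.0027  0.1001 -0.0006] turn_y 0.01
[-0.0026  0.1001  0.0204] turn_y 0.01
[-0.0038  0.1001  0.0322] turn_y 0.583
[-0.004   0.1001  0.042 ] turn_y 1.156
[-0.0033  0.1001  0.0518] turn_y 1.729
[-0.0015  0.1001  0.0615] turn_y 2.301
[0.0012 0.1001 0.071 ] turn_y 2.874
[0.0048 0.1001 0.0801] turn_y 3.447
[0.0094 0.1001 0.0889] turn_y 4.02
[0.0147 0.1001 0.0971] turn_y 4.593
[0.0209 0.1001 0.1048] turn_y 5.166
```

View pics/c5.png

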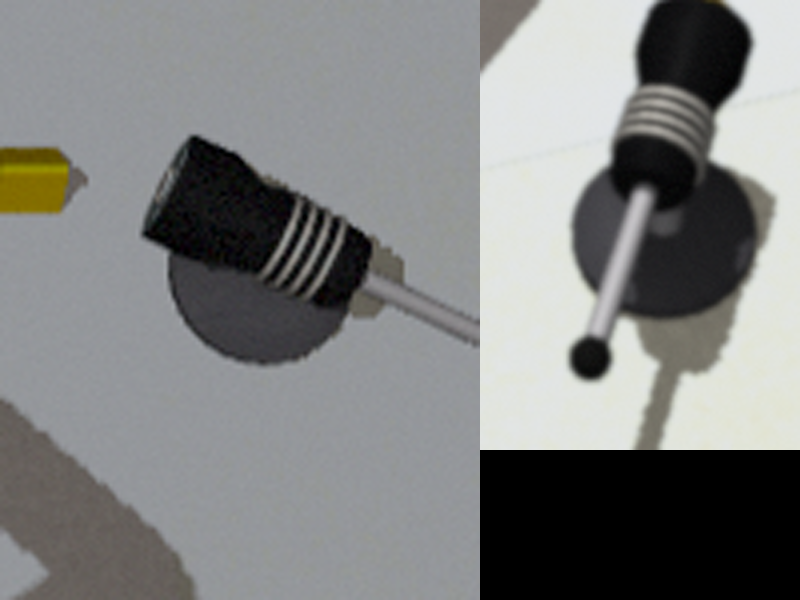

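Lamp bar in the top view runs from (491.4,270.1) to (519.1,283.4), with the ball at side (306.1,448.7). I'll compute the yaw and detect the ball in a fresh top frame by code.

```bash
cat >> h.py <<'E'
import cv2
def ball(name,X,rad=14):  # dark round blob near the expected projection; centroid px
    g=r.grab_frame(name).max(2).astype(np.uint8);u,v=proj(name,X).round().astype(int)
    best=None;sub=g[v-rad:v+rad+1,u-rad:u+rad+1]
    m=cv2.morphologyEx((sub<45).astype(np.uint8),cv2.MORPH_OPEN,np.ones((3,3),np.uint8))
    n,l,st,c=cv2.connectedComponentsWithStats(m)
    for i in range(1,n):print(name,"blob",st[i,4],st[i,:4],"px",c[i]+[u-rad,v-rad],"world",ray(name,*(c[i]+[u-rad,v-rad]),85))
E
python3 - <<'E'
from h import *
a,b=ray("top",491.4,270.1,85),ray("top",519.1,283.4,85);d=a-b;print("bar yaw",np.arctan2(d[1],d[0]),a,b)
for x in((491.4,270.1),(519.1,283.4)):
    q=np.array([511.2,-265.5])-ray("top",*x,85);print(np.arctan2(q[1],q[0]),np.linalg.norm(q))
a,b=ray("side",325.3,393,85),ray("side",306.1,448.7,85);d=a-b;print("side bar yaw",np.arctan2(d[1],d[0]),a,b)
d=np.array([511.2,-265.5])-b;print(np.arctan2(d[1],d[0]),np.linalg.norm(d))
B=(511.2-120*np.cos(1.02),-265.5-120*np.sin(1.02),85)
ball("top",B);ball("side",B)
E
```

```text
bar yaw 1.0027243652903177 [ 491.80496765 -298.84763152] [ 459.13767378 -350.03009022]
1.0440150011258542 38.577607600892165
1.0187655208170108 99.2764925047159
side bar yaw 0.996960944903387 [ 494.55748431 -295.38829366] [ 445.43351703 -371.38535006]
1.0149989804000652 124.6472528344138
top blob 59 [12 10  8  9] px [530.45762712 288.06779661] world [ 447.41479203 -371.15076979]
side blob 6 [26  0  3  2] px [321.  432.5] world [ 471.21600752 -354.31068932]
side blob 113 [ 7 11 11 13] px [306.2300885 449.       ] world [ 445.49432231 -371.84879108]
```

Fusing both ball positions puts the lamp pivot near (511,-269). The lamp is at about 1.01 and should be about 1.037, so I'll finish it off after the camera. Now the camera.

Request:
{"fn": "servo_tool", "kwargs": {"motion": [[-1, -0.0027, 0.055, -0.0006, 0, 0, 0], [-1, -0.0027, 0.1, -0.0006, 0, 0, 0], [-1, -0.0026, 0.1, 0.012, 0, 0, 0], [-1, -0.0026, 0.1, 0.0204, 0, 0, 0], [-1, -0.0038, 0.1, 0.032, 0, 0.58, 0], [-1, -0.004, 0.1, 0.042, 0, 1.16, 0], [-1, -0.0033, 0.1, 0.052, 0, 1.73, 0], [-1, -0.0015, 0.1, 0.0615, 0, 2.3, 0], [-1, 0.0012, 0.1, 0.071, 0, 2.87, 0], [-1, 0.0048, 0.1, 0.08, 0, 3.45, 0], [-1, 0.0094, 0.1, 0.089, 0, 4.02, 0], [-1, 0.0147, 0.1, 0.097, 0, 4.6, 0]]}}

```text
clock: 10.72
eef_pos: [474.6, 347.8, 43.0]
tcp_rot: [-1.568, -0.0, -0.846]
contact_force: [-0.5, -0.2, -0.9]
opening: 0.001
```

```bash
python3 - <<'E'
from h import *
P=(552.6,287)
s=r.sense();th=s["tcp_rot"][2]
for n in("top","side"):ball(n,(P[0]-120*np.cos(th),P[1]-120*np.sin(th),85))
plan(arc(P,97,-17,[-.94,-1.04,-1.14,-1.2,-1.25],42)+arc(P,97,-40,[-1.25],42))
E
```

```text
top blob 236 [12  0 17 24] px [168.4279661  308.41949153] world [481.70780621 360.21012038]
side blob 319 [ 0  0 29 23] px [240.47962382 156.77742947] world [481.74587072 410.36659453]
t 10.82 now [475.4 348.3  42.9] [-1.566 -0.    -0.844] F [ 0.11  0.1  -0.07]
[-0.0011  0.0009  0.0093] turn_y 0.551
[-0.0014  0.0009  0.0192] turn_y 1.124
[-0.0007  0.0009  0.029 ] turn_y 1.697
[0.0002 0.0009 0.0348] turn_y 2.041
[0.0012 0.0009 0.0396] turn_y 2.328
[-0.0078  0.0009  0.0185] turn_y 2.328
```

Request:
{"fn": "servo_tool", "kwargs": {"motion": [[-1, -0.001, 0, 0.0093, 0, 0.55, 0], [-1, -0.0014, 0, 0.0192, 0, 1.12, 0], [-1, -0.0007, 0, 0.029, 0, 1.7, 0], [-1, 0.0002, 0, 0.0348, 0, 2.04, 0], [-1, 0.0012, 0, 0.0396, 0, 2.33, 0], [-1, 0.0012, 0, 0.0396, 0, 2.33, 0], [-1, -0.004, 0, 0.03, 0, 2.33, 0], [-1, -0.0078, 0, 0.0185, 0, 2.33, 0], [-1, -0.05, -0.05, 0.0, 0, 2.33, 0], [-1, -0.05, -0.1, -0.05, 0, 2.33, 0], [-1, -0.05, -0.15, -0.1, 0, 2.33, 0]]}}

```text
clock: 12.2
eef_pos: [374.3, 325.4, 176.6]
tcp_rot: [-1.571, -0.0, -1.248]
contact_force: [-0.1, 1.4, 0.5]
opening: 0.002
```

```bash
python3 - <<'E'
from h import *
P=(552.6,287)
th=-1.25
for n in("top","side"):ball(n,(P[0]-120*np.cos(th),P[1]-120*np.sin(th),85))
t=r.grab_frame("top");cv2.imwrite("pics/t6raw.png",t[:,:,::-1])
o=np.zeros((600,800,3),np.uint8)
o[:480]=cv2.resize(t[210:330,140:340],None,fx=4,fy=4,interpolation=cv2.INTER_CUBIC)
cv2.imwrite("pics/t6.png",o[:480,:,::-1])
s=r.sense();print(s["clock"],s["eef_pos"],s["tcp_rot"])
E
```

```text
top blob 54 [ 9 11  8  8] px [146.59259259 294.57407407] world [514.17006761 402.95143172]
side blob 131 [ 0  0 29  7] px [251.55725191 144.96183206] world [518.13288168 459.539838  ]
side blob 9 [26 24  3  3] px [267. 168.] world [534.26269594 339.90018825]
side blob 8 [19 27  4  2] px [260.5 170.5] world [517.30288621 333.65370241]
12.35 [375.6181006  325.96228256 177.95129519] [-1.56699645e+00  1.53916026e-03 -1.24890811e+00]
```

View pics/t6.png

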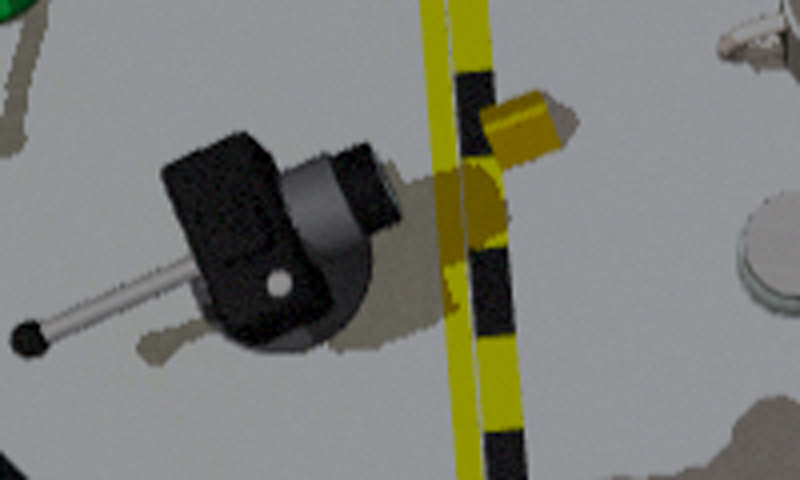

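Camera ball at top (147,294.3) gives a camera yaw of about -1.25; the target is -1.288. I'll make one more small push.

```bash
python3 - <<'E'
from h import *
P=(552.6,288)
g=arc(P,97,-45,[-1.25],42)[0]
plan([(*g[:2],150,g[3]),g]+arc(P,97,-19,[-1.25],42)+arc(P,97,-17,[-1.27,-1.289],42)+arc(P,97,-45,[-1.289],42))
for x in ((147,294.3),(187.1,276.6)):
    q=ray("top",*x,85);d=np.array(P)-q;print(q,np.arctan2(d[1],d[0]),np.linalg.norm(d))
E
```

```text
t 12.35 now [375.6 326.  178. ] [-1.567  0.002 -1.249] F [ 0.94  1.31 -0.16]
[-0.005  0.028  0.111] turn_y 0.006
[-0.005  0.136  0.111] turn_y 0.006
[-0.005  0.136  0.137] turn_y 0.006
[-0.0053  0.136   0.1409] turn_y 0.121
[-0.0056  0.136   0.1428] turn_y 0.23
[-0.0067  0.136   0.1148] turn_y 0.23
[514.64118906 402.10832083] -1.249655548538554 120.25631047987616
[542.37135537 319.30963576] -1.2550337628150592 32.938100461283454
```

Request:
{"fn": "servo_tool", "kwargs": {"motion": [[-1, -0.003, 0.014, 0.055, 0, 0, 0], [-1, -0.005, 0.028, 0.111, 0, 0, 0], [-1, -0.005, 0.08, 0.111, 0, 0, 0], [-1, -0.005, 0.136, 0.111, 0, 0, 0], [-1, -0.005, 0.136, 0.125, 0, 0, 0], [-1, -0.005, 0.136, 0.137, 0, 0, 0], [-1, -0.0053, 0.136, 0.141, 0, 0.12, 0], [-1, -0.0056, 0.136, 0.143, 0, 0.23, 0], [-1, -0.0056, 0.136, 0.143, 0, 0.23, 0], [-1, -0.0067, 0.136, 0.129, 0, 0.23, 0], [-1, -0.0067, 0.136, 0.115, 0, 0.23, 0], [-1, -0.0067, 0.08, 0.105, 0, 0.23, 0]]}}

```text
clock: 13.85
eef_pos: [469.6, 363.1, 92.3]
tcp_rot: [-1.579, -0.003, -1.29]
contact_force: [0.3, 0.8, 0.9]
opening: 0.0
```

```bash
python3 - <<'E'
from h import *
P=np.array((552.6,288));th=-1.285
ball("top",(P[0]-120*np.cos(th),P[1]-120*np.sin(th),85),20)
plan([(420,250,190,-.6)])
E
```

```text
top blob 860 [ 0  0 41 41] px [146.43023256 296.03488372] world [511.24206955 403.39177395]
top blob 34 [8 0 9 6] px [138.47058824 274.26470588] world [557.39956048 417.87885391]
t 13.9 now [473.1 366.2 101.5] [-1.569e+00  1.000e-03 -1.290e+00] F [1.29 2.97 6.4 ]
[ 0.0969 -0.0885 -0.0832] turn_y -3.951
```

Request:
{"fn": "servo_tool", "kwargs": {"motion": [[-1, 0, -0.045, -0.03, 0, 0, 0], [-1, 0.02, -0.0885, -0.06, 0, -0.6, 0], [-1, 0.06, -0.0885, -0.075, 0, -1.5, 0], [-1, 0.097, -0.0885, -0.083, 0, -2.5, 0], [-1, 0.097, -0.0885, -0.083, 0, -3.4, 0], [-1, 0.097, -0.0885, -0.083, 0, -3.95, 0], [-1, 0.097, -0.0885, -0.083, 0, -3.95, 0]]}}

```text
clock: 14.78
eef_pos: [420.4, 249.4, 184.1]
tcp_rot: [-1.571, -0.0, -0.601]
contact_force: [-0.3, -0.7, -0.3]
opening: -0.001
```

```bash
python3 - <<'E'
from h import *
P=np.array((552.6,288));th=-1.285
ball("top",(P[0]-120*np.cos(th),P[1]-120*np.sin(th),85),14)
L=(511.2,-268.8)
g=arc(L,97,50,[1.0],42)[0]
plan([(440,-40,200,.2),(*g[:2],190,g[3]),g])
E
```

```text
t 14.82 now [420.5 249.5 184. ] [-1.571 -0.    -0.603] F [-0.45 -0.29 -0.16]
[ 0.1801 -0.016  -0.2275] turn_y -4.599
[ 0.3216 -0.006  -0.4741] turn_y -9.182
[ 0.3216  0.142  -0.4741] turn_y -9.182
```

Request:
{"fn": "servo_tool", "kwargs": {"motion": [[-1, 0.03, 0, -0.044, 0, -0.84, 0], [-1, 0.059, 0, -0.087, 0, -1.68, 0], [-1, 0.088, 0, -0.13, 0, -2.52, 0], [-1, 0.117, 0, -0.173, 0, -3.36, 0], [-1, 0.146, 0, -0.216, 0, -4.2, 0], [-1, 0.175, 0, -0.259, 0, -5.04, 0], [-1, 0.205, 0, -0.302, 0, -5.88, 0], [-1, 0.234, 0, -0.345, 0, -6.72, 0], [-1, 0.263, 0, -0.388, 0, -7.56, 0], [-1, 0.292, -0.002, -0.431, 0, -8.4, 0], [-1, 0.3216, -0.006, -0.474, 0, -9.18, 0], [-1, 0.3216, -0.006, -0.474, 0, -9.18, 0]]}}

```text
clock: 16.32
eef_pos: [418.6, -326.1, 190.2]
tcp_rot: [-1.572, 0.001, 0.998]
contact_force: [0.2, 0.7, 0.3]
opening: -0.001
```

```bash
python3 - <<'E'
from h import *
P=np.array((552.6,288));th=-1.285
ball("top",(P[0]-120*np.cos(th),P[1]-120*np.sin(th),85),14)
ball("side",(P[0]-120*np.cos(th),P[1]-120*np.sin(th),85),14)
L=(511.2,-268.8)
plan(arc(L,97,50,[1.0],42)+arc(L,97,20,[1.0],42)+arc(L,97,17,[1.015,1.037],42)+arc(L,97,50,[1.037],42))
E
```

```text
top blob 53 [10  8  7  9] px [145.16981132 290.        ] world [523.76256296 405.47176325]
side blob 6 [27  2  2  3] px [269.5 145. ] world [561.91604318 445.47521255]
t 16.43 now [ 418.  -322.8  189.6] [-1.57  -0.     0.998] F [0.24 0.05 0.09]
[-0.0012  0.1476  0.0008] turn_y -0.012
[-0.0012  0.1476 -0.0292] turn_y -0.012
[-0.0014  0.1476 -0.0337] turn_y -0.098
[-0.0017  0.1476 -0.0358] turn_y -0.224
[-0.003   0.1476 -0.0028] turn_y -0.224
```

The camera ball now reads (523.8,405.5), a yaw of about -1.33, so it overshot by about 0.04. I'll check and correct that after the lamp, moving more slowly.

Request:
{"fn": "servo_tool", "kwargs": {"motion": [[-1, -0.0012, 0.055, 0.0008, 0, 0, 0], [-1, -0.0012, 0.11, 0.0008, 0, 0, 0], [-1, -0.0012, 0.1476, 0.0, 0, 0, 0], [-1, -0.0012, 0.1476, -0.014, 0, 0, 0], [-1, -0.0012, 0.1476, -0.024, 0, 0, 0], [-1, -0.0012, 0.1476, -0.029, 0, 0, 0], [-1, -0.0014, 0.1476, -0.032, 0, -0.06, 0], [-1, -0.0014, 0.1476, -0.0338, 0, -0.1, 0], [-1, -0.0016, 0.1476, -0.0349, 0, -0.16, 0], [-1, -0.0017, 0.1476, -0.0358, 0, -0.22, 0], [-1, -0.0017, 0.1476, -0.0358, 0, -0.22, 0]]}}

```text
clock: 17.8
eef_pos: [447.7, -343.9, 42.5]
tcp_rot: [-1.571, 0.0, 1.04]
contact_force: [-1.0, 1.0, 1.0]
opening: -0.001
```

```bash
python3 - <<'E'
from h import *
L=(511.2,-268.8)
g=arc(L,97,55,[1.03],42)[0]
plan(arc(L,97,17,[1.037],42)+[g,(*g[:2],190,1.03)])
E
```

```text
t 17.8 now [ 447.7 -343.9   42.5] [-1.571  0.     1.04 ] F [-1.    1.01  1.04]
[-0.      0.0005  0.0005] turn_y 0.017
[0.0005 0.0005 0.0392] turn_y 0.057
[ 0.0005 -0.1475  0.0392] turn_y 0.057
```

Request:
{"fn": "servo_tool", "kwargs": {"motion": [[-1, 0.0005, 0, 0.01, 0, 0, 0], [-1, 0.0005, 0, 0.025, 0, 0, 0], [-1, 0.0005, 0, 0.039, 0, 0, 0], [-1, 0.0005, -0.05, 0.039, 0, 0, 0], [-1, 0.0005, -0.1, 0.039, 0, 0, 0], [-1, 0.0005, -0.15, 0.039, 0, 0, 0], [-1, 0.035, -0.17, 0.075, 0, 0.8, 0], [-1, 0.07, -0.19, 0.11, 0, 1.7, 0], [-1, 0.11, -0.19, 0.145, 0, 2.6, 0], [-1, 0.15, -0.19, 0.18, 0, 3.5, 0], [-1, 0.19, -0.19, 0.215, 0, 4.4, 0], [-1, 0.19, -0.19, 0.215, 0, 4.4, 0]]}}

```text
clock: 19.3
eef_pos: [356.9, -68.6, 232.2]
tcp_rot: [-1.57, -0.0, 0.273]
contact_force: [0.2, -1.2, 0.9]
opening: 0.002
```

```bash
python3 - <<'E'
from h import *
s=r.sense();print(s["eef_pos"],s["tcp_rot"])
t=r.grab_frame("top");cv2.imwrite("pics/t7raw.png",t[:,:,::-1])
o=np.zeros((600,800,3),np.uint8)
o[:500,:400]=cv2.resize(t[225:325,135:215],None,fx=5,fy=5,interpolation=cv2.INTER_CUBIC)
o[:400,400:]=cv2.resize(t[220:320,445:545],None,fx=4,fy=4,interpolation=cv2.INTER_CUBIC)
cv2.imwrite("pics/c7.png",o[:500,:,::-1])
E
```

```text
[356.85934831 -68.62727425 232.21998514] [-1.57031018e+00 -2.12769300e-04  2.73377743e-01]
```

View pics/c7.png

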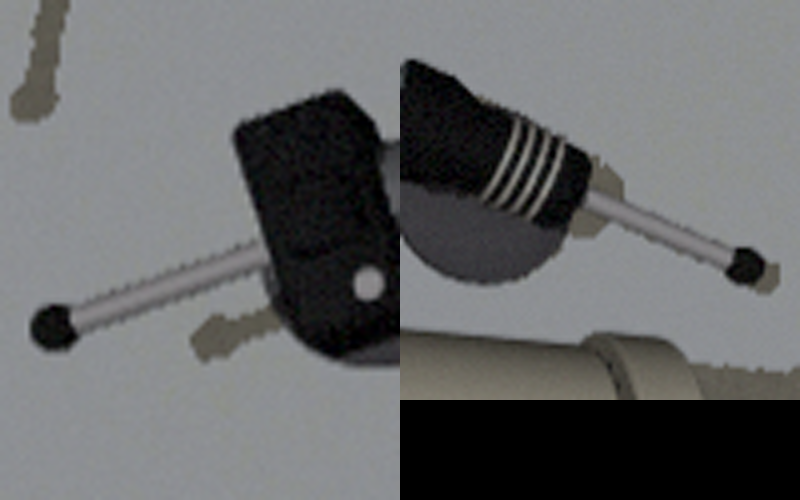

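Camera ball at top (145.4,290.0) with its bar root at (186.2,276.2). Lamp ball at (530.9,285.9) with its bar root at (492.9,270.4).

```bash
python3 - <<'E'
from h import *
from scipy.optimize import least_squares
M=np.array([647.3,-38.5])
for nm,P,balls,root in (("cam",(552.6,288),[(432.7,291.8),(514.6,402.1)],(186.2,276.2)),("lamp",(511.2,-268.8),[(391.4,-262.8),(447.4,-371.1)],(492.9,270.4))):
    b=ray("top",*{"cam":(145.4,290.0),"lamp":(530.9,285.9)}[nm],85);a=ray("top",*root,85)
    B=np.array(balls+[b]);q=least_squares(lambda p:np.hypot(*(B-p).T)-120,P).x
    for pv in (np.array(P),q):
        d=pv-b;e=M-pv;print(nm,pv.round(1),"yaw",np.arctan2(d[1],d[0]).round(3),"r",np.hypot(*d).round(1),"want",np.arctan2(e[1],e[0]).round(3))
    d=a-b;print("  bar-only",np.arctan2(d[1],d[0]).round(3),b)
P=(552.6,288)
g=arc(P,97,55,[-1.31],42)[0]
plan([(*g[:2],190,g[3])])
E
```

```text
cam [552.6 288. ] yaw -1.329 r 120.5 want -1.288
cam [552.7 288.4] yaw -1.327 r 120.1 want -1.289
  bar-only -1.341 [523.71447671 405.00661617]
lamp [ 511.2 -268.8] yaw 1.051 r 119.9 want 1.037
lamp [ 511.2 -269.1] yaw 1.05 r 119.7 want 1.038
  bar-only 1.067 [ 451.66515598 -372.84400411]
t 19.35 now [357.6 -69.9 232.4] [-1.571 -0.     0.276] F [ 0.09 -1.33  0.02]
[0.3415 0.0424 0.3875] turn_y 9.085
```

Lamp is at 1.05 against 1.037, an error of 0.8°, which is good. The camera overshot by 2.3°, so I'll nudge it back from the other side, very slowly near contact.

```bash
python3 - <<'E'
from h import *
print("green ball",ray("top",108,239,85))
P=(552.6,288.2)
g=arc(P,93,45,[-1.329],42)[0]
plan([(*g[:2],190,g[3]),g]);print(g)
E
```

```text
green ball [637.59781066 478.10697759]
t 19.35 now [357.6 -69.9 232.4] [-1.571 -0.     0.276] F [ 0.09 -1.33  0.02]
[0.3332 0.0424 0.3829] turn_y 9.194
[0.3332 0.1904 0.3829] turn_y 9.194
(np.float64(574.0223450706999), np.float64(389.269694427518), 42, -1.329)
```

Request:
{"fn": "servo_tool", "kwargs": {"motion": [[-1, 0.033, 0, 0.038, 0, 0.9, 0], [-1, 0.066, 0, 0.076, 0, 1.8, 0], [-1, 0.1, 0, 0.115, 0, 2.7, 0], [-1, 0.133, 0, 0.153, 0, 3.6, 0], [-1, 0.166, 0.01, 0.191, 0, 4.5, 0], [-1, 0.2, 0.02, 0.23, 0, 5.4, 0], [-1, 0.233, 0.03, 0.268, 0, 6.3, 0], [-1, 0.266, 0.042, 0.306, 0, 7.2, 0], [-1, 0.3, 0.042, 0.345, 0, 8.1, 0], [-1, 0.3332, 0.042, 0.383, 0, 9, 0], [-1, 0.3332, 0.042, 0.383, 0, 9.19, 0], [-1, 0.3332, 0.042, 0.383, 0, 9.19, 0]]}}

```text
clock: 20.85
eef_pos: [576.9, 385.6, 189.5]
tcp_rot: [-1.572, -0.001, -1.331]
contact_force: [-0.2, -0.3, 0.5]
opening: -0.001
```

```bash
python3 - <<'E'
from h import *
P=(552.6,288.2)
plan(arc(P,93,45,[-1.329],42)+arc(P,93,24,[-1.329],42)+arc(P,93,20,[-1.329],42)+arc(P,93,17,[-1.329,-1.31,-1.289],42))
E
```

```text
t 20.85 now [576.9 385.6 189.5] [-1.572e+00 -1.000e-03 -1.331e+00] F [-0.21 -0.31  0.54]
[-0.0042  0.1475 -0.002 ] turn_y -0.01
[-0.0042  0.1475 -0.023 ] turn_y -0.01
[-0.0042  0.1475 -0.027 ] turn_y -0.01
[-0.0042  0.1475 -0.03  ] turn_y -0.01
[-0.0045  0.1475 -0.0317] turn_y -0.119
[-0.0048  0.1475 -0.0337] turn_y -0.239
```

Request:
{"fn": "servo_tool", "kwargs": {"motion": [[-1, -0.002, 0.055, 0, 0, 0, 0], [-1, -0.002, 0.11, 0, 0, 0, 0], [-1, -0.002, 0.1475, 0, 0, 0, 0], [-1, -0.002, 0.1475, -0.008, 0, 0, 0], [-1, -0.002, 0.1475, -0.016, 0, 0, 0], [-1, -0.002, 0.1475, -0.018, 0, 0, 0], [-1, -0.002, 0.1475, -0.018, 0, 0, 0], [-1, -0.002, 0.1475, -0.018, 0, 0, 0]]}}

```text
clock: 21.85
eef_pos: [559.2, 385.3, 43.9]
tcp_rot: [-1.569, 0.0, -1.332]
contact_force: [0.9, -0.1, 0.1]
opening: -0.002
```

```bash
python3 - <<'E'
from h import *
P=(552.6,288.2)
plan(arc(P,93,24,[-1.329],42)+arc(P,93,20,[-1.329],42)+arc(P,93,17,[-1.329,-1.31,-1.289],42)+arc(P,93,45,[-1.289],42))
E
```

```text
t 21.85 now [559.2 385.3  43.9] [-1.569  0.    -1.332] F [ 0.87 -0.07  0.08]
[-0.0003  0.0019 -0.0057] turn_y -0.016
[-0.0003  0.0019 -0.0097] turn_y -0.016
[-0.0002  0.0019 -0.0127] turn_y -0.016
[-0.0005  0.0019 -0.0144] turn_y -0.125
[-0.0008  0.0019 -0.0164] turn_y -0.245
[-0.002   0.0019  0.0116] turn_y -0.245
```

Request:
{"fn": "servo_tool", "kwargs": {"motion": [[-1, 0, 0, -0.004, 0, 0, 0], [-1, 0, 0, -0.007, 0, 0, 0], [-1, 0, 0, -0.0095, 0, 0, 0], [-1, 0, 0, -0.011, 0, 0, 0], [-1, 0, 0, -0.0125, 0, 0, 0], [-1, 0, 0, -0.0135, 0, -0.06, 0], [-1, -0.0003, 0, -0.0145, 0, -0.12, 0], [-1, -0.0005, 0, -0.0155, 0, -0.18, 0], [-1, -0.0008, 0, -0.0163, 0, -0.24, 0], [-1, -0.0008, 0, -0.0163, 0, -0.24, 0]]}}

```text
clock: 23.1
eef_pos: [542.6, 381.9, 43.0]
tcp_rot: [-1.571, 0.0, -1.29]
contact_force: [1.1, -1.0, 0.1]
opening: 0.002
```

Request:
{"fn": "servo_tool", "kwargs": {"motion": [[-1, 0, 0, 0.003, 0, 0, 0], [-1, 0, 0, 0.01, 0, 0, 0], [-1, 0, 0, 0.02, 0, 0, 0], [-1, 0, 0, 0.03, 0, 0, 0], [-1, 0, -0.05, 0.03, 0, 0, 0], [-1, 0, -0.105, 0.03, 0, 0, 0], [-1, 0, -0.165, 0.03, 0, 0, 0], [-1, 0.03, -0.18, -0.02, 0, -0.4, 0], [-1, 0.06, -0.18, -0.07, 0, -1.2, 0], [-1, 0.08, -0.18, -0.12, 0, -2, 0], [-1, 0.1, -0.18, -0.17, 0, -2.8, 0], [-1, 0.12, -0.18, -0.22, 0, -3.6, 0]]}}

```text
clock: 24.6
eef_pos: [363.7, 204.8, 223.2]
tcp_rot: [-1.57, -0.0, -0.657]
contact_force: [0.1, -0.5, 0.4]
opening: 0.001
```

```bash
python3 - <<'E'
from h import *
s=r.sense();print(s["clock"],s["eef_pos"],s["tcp_rot"])
t=r.grab_frame("top");cv2.imwrite("pics/t8raw.png",t[:,:,::-1])
cv2.imwrite("pics/s8raw.png",r.grab_frame("side")[:,:,::-1])
for P,th in (((552.6,288.2),-1.289),((511.2,-268.9),1.045)):
    ball("top",(P[0]-120*np.cos(th),P[1]-120*np.sin(th),85),12)
E
```

```text
24.6 [363.6701378  204.77876344 223.23746125] [-1.57034245e+00 -2.24990687e-04 -6.57285835e-01]
top blob 52 [8 8 8 8] px [145.59615385 291.61538462] world [520.38692606 404.73441237]
top blob 58 [9 8 8 9] px [531.34482759 286.25862069] world [ 450.85387295 -373.60478779]
```

Camera -1.301 against -1.289, lamp 1.048 against 1.037: both within about 0.7°. Last, a numeric check that nothing else moved, then I hand in.

```bash
python3 - <<'E'
import cv2,numpy as np
for n in("top","side"):
    a=cv2.imread(f"pics/{n}0.png",0).astype(np.float32);b=cv2.imread(f"pics/{n[0]}8raw.png",0).astype(np.float32)
    B={"top":dict(mug=(318,188,60,50),jar=(322,255,34,34),bottle=(338,312,36,36),mk0=(258,230,28,24),mk1=(394,233,28,24),powder=(384,134,38,44),brush=(305,118,30,78),tape=(242,158,40,40),green=(92,145,50,72)),
       "side":dict(mug=(340,245,50,62),powder=(428,282,46,54),mk1=(332,322,28,34),brush=(390,245,74,24))}[n]
    for k,(x,y,w,h) in B.items():
        (d,c)=cv2.phaseCorrelate(np.ascontiguousarray(a[y:y+h,x:x+w]),np.ascontiguousarray(b[y:y+h,x:x+w]))
        print(n,k,np.round(d,2),round(c,2),"absdiff",round(float(np.abs(a-b)[y:y+h,x:x+w].mean()),1))
from rig import r
s=r.sense();print(s["clock"],s["contact_force"])
E
```

```text
top mug [0.   0.01] 0.99 absdiff 4.4
top jar [-0.02 -0.03] 1.0 absdiff 4.7
top bottle [-0.34 -0.13] 0.89 absdiff 12.4
top mk0 [ 0.21 -0.19] 0.97 absdiff 4.7
top mk1 [ 0.06 -0.12] 1.01 absdiff 4.4
top powder [-0.02  0.58] 0.99 absdiff 4.8
top brush [-0.08  0.02] 0.99 absdiff 4.6
top tape [ 0.03 -0.05] 1.02 absdiff 4.6
top green [0.02 0.02] 1.0 absdiff 4.1
side mug [-0.02  0.03] 0.99 absdiff 5.1
side powder [-0.07  0.04] 1.01 absdiff 5.0
side mk1 [  4.72 -10.61] 0.03 absdiff 91.0
side brush [0.48 0.  ] 1.0 absdiff 5.8
24.8 [1.16853642 0.38079274 0.67096808]
```

```bash
python3 -c "
from rig import r
r.sign_off();print(r.sense()['clock'])"
```

```text
the job is handed in; nothing more can be done
the job is handed in; nothing more can be done
```

The lamp and the camera both point at the mug, each about 0.6–0.7° off by my last top-view measurement. I turned them only by pushing their tail bars with the shut fingertips. I handed in at about 24.8 s with the hand raised clear.

| Device | Measured yaw (rad) | Wanted yaw (rad) | Error |
|---|---|---|---|
| Lamp | 1.048 | 1.037 | about 0.6° |
| Camera | -1.301 | -1.289 | about 0.7° |

The wanted angles assume the mug is at (647, -38). The top and side views put its centre about 5 mm apart, and I used the average.

**What went wrong on the way:**
- **First lamp sweep:** it passed over the bar without touching it. The pictures show the shut fingertips ending roughly 20–40 mm short of the stated TCP, so I pushed lower after that.
- **Camera overshoot:** my second camera push was too fast and overshot by about 2.3°. I nudged it back slowly from the other side.
- **Force reading:** one reading of about 6 N, mostly upward, appeared while I was backing off from that push. I did not trace its cause.

**Other objects:** comparing the top view before and after, everything I checked stayed within 0.6 px: the mug, jar, bottle, both markers, powder, brush, tape and the green look-alike. The bottle's patch changed most (0.3 px), probably from the arm's shadow. The side-view check of the right marker failed, I think because the lamp now hides it there; the top view shows it unmoved.

I viewed 12 pictures, two over the budget.

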